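# Key the planet carrier and tip the gears into the corner of their tote

### The arm

A 6-joint arm with a two-finger parallel gripper is mounted at the origin on the work surface. World frame = base frame: x ahead of the robot, y to its left, z up, the work surface at z = 0. Lengths are in mm, angles in rad, forces in N, time in s.
With the tool pointing down it reaches from about 300 to 875 mm from the base axis. Payload 6.4 kg.
Tool frame: the origin (TCP) lies midway between the tips of the shut fingers; the grasp point (between the pads) lies 19 mm behind it (ctrl.tcp_to_grasp is the distance from the TCP to the grasp point, in mm); x points along the fingers, y is the direction in which the jaws open and shut, and the axes are right-handed (so a half turn about x gives the same grasp; the last joint's range is limited). The gripper opens to 88 mm and grips with 3 to 60 N. Pads are 18 mm wide; open, the fingers measure 123 mm over their backs; the gripper's body (75 mm by 187 mm) begins 45 mm behind the grasp point.
Start: joints at [0.919, 0.181, 1.607, -0, 1.354, -0.206], TCP at [247.919, 518.823, 238.714] pointing down, gripper open.
Joint ranges: [-2.99, 2.99], [-0.89, 2.07], [0.3, 2.58], [-1.14, 4.28], [0, 2.63], [-3.12, 3.12]. Speed limits (rad/s): [2.57, 2.57, 3.01, 3.14, 3.14, 3.14].

### API

Orientations are given as a unit quaternion [w, x, y, z].
In Python, from workcell import ctrl gives the robot as it stands. The module is installed in compiled form; this text tells all that it offers.
- The arm moves only by the tool apply_moves, never from a script. Its argument "targets" is a list of rows, each a list of 7 numbers: the turn, a rotation vector about the tool's x, y, z in rad, then the shift along the tool's x, y, z in m, then the closure, from -1 (fully open) to 1 (shut). In form: [[rx, ry, rz, tx, ty, tz, fingers], ...]. A call has 1 to 10 rows; each row shifts and turns the commanded pose from where the row before left it, along the tool's axes as they then stand; what a row does not reach is not made up. A row lasts 1/10 s, in which the tool goes at most 50 mm and 8.59 degrees, less where a joint would pass 70% of its speed; a pose out of reach is approached as far as the arm can. A call with a gripper value outside its range is refused whole. The fingers move at their own pace and stop on an object; "squeeze" is the grip in N (left out, the last holds). Time passes only in rows, so rows that do not move let the fingers close. It gives the time, the measured TCP pose, the force and the opening at its end, in the units of the state.
- ctrl.state(): the state, without advancing time (a new reading comes with each control period).
- ctrl.snapshot(name): name is "scene" or "top" or "wrist"; returns the picture (400x640x3 uint8, red, green, blue); there is no depth.
- ctrl.camera_info(name): a dict with "mtx" (3x3 intrinsics, pixels), "origin" and "attitude" of the camera in the world. Camera axes: x right, y up, looking along -z (the intrinsics and any distortion apply to the point x, -y, -z); pixel columns grow to the right and rows downward; lengths in mm; the calibration is good to about 2 mm. The wrist camera is an equidistant fisheye: a pixel r from the principal point sees the ray r / f radians off the axis. A picture is of the moment at which its call begins: read the wrist's pose just before it. camera_info takes no time and is no camera call; for the wrist camera it gives the pose at the moment of the call.
- ctrl.hand_in(): hands the job in, once; it reports no verdict.
The state is a dict: "time": time; "joint_pos": joint angles; "qvel": joint speeds; "joint_efforts": joint torques, N m; "tool_pos": TCP position; "eef_rot": TCP orientation; "wrist_force": force on the tool from outside, world axes, zero at the start; "wrist_torque": the same for the moment, N m; "grip_width": finger opening in mm.
Only numpy, scipy, OpenCV 4.12 (cv2) and the standard library are available. Lean on these libraries where they do the work, as an engineer would, in place of code of your own. Each camera call takes 0.05 s, during which the arm holds its last target. There are 200 camera calls.

### The job

Get the station ready for fitting planet gears: first turn the planet carrier in its nest until the keyway in its flange faces the yellow mark on the nest plate, and leave it fully seated. Then grip the red tote by its rim and tip it towards its yellow-taped corner until all three loose gears have slid together into that corner; finish while still holding the tote tilted like that, clear of everything but the bench, so that the gears can be picked out. No gear may leave the tote, and the other things on the bench stay where they are.

Things in the scene. Friction and masses are not known exactly. Their poses are not given: they have to be found in the camera images.
- carrier_mid (a point): steel planet carrier, 0.45 kg: flange of diameter 56 mm, 16 mm thick (48 to 64 mm above the bench), its spigot loose in the nest's socket with 1.5 mm play, turning freely. Point: centre of the flange, half-way up. Its -x axis points through the keyway, a notch 9 mm wide in the flange's edge; z is up. Three brass studs 13 mm high on top; the round rim can be gripped at any angle
- carrier_key (a point): the carrier's keyway: point on the flange's top face in the middle of the notch, 25 mm from the centre; the notch is 8 mm deep
- nest: the fixed assembly nest: aluminium plate 120 x 120 mm, 12 mm thick, with a black socket ring of outer diameter 50 mm up to 46 mm above the bench. Origin on the bench under the centre of the socket. Its -x axis points along the yellow triangle painted on the plate, the index mark; z is up
- nest_mark (a point): the middle of the yellow index mark, on the plate's top face, 42 mm from the socket's axis
- tote_mid (a point): loose red tote, 190 x 150 mm over its rim, 65 mm high, 0.24 kg empty. Point: its centre, half-way up. x runs along its long side, the +x wall being farthest from the robot; z is up. Underside 180 x 140 mm; inner floor 172 x 132 mm, 4 mm above the underside. Along the top the rim makes the 4 mm wall 9 mm thick, 14 mm deep, inner face flush. Yellow tape marks the corner at -x, -y
- tote_corner (a point): the taped corner of the tote, inside at the bottom where its floor meets both walls: 86 mm along -x and 66 mm along -y from the tote's middle, 4 mm above its underside; axes as the tote's
- tote_grip (a point): a good place to grip: on the middle of the rim's thickness of the +x wall, 35 mm to +y of that wall's middle, 7 mm below the top edge. The rim here is 9 mm thick along the tote's x and free on both sides; axes as the tote's
- gear1_mid (a point): centre of a loose steel planet gear in the tote, diameter 24 mm, 10 mm thick, 30 g, lying flat, oiled: the gears start to slide when the floor slopes about 10 degrees, and slide home along a wall too when it slopes 25 to 35 degrees towards the corner
- gear2_mid (a point): centre of a loose steel planet gear in the tote, diameter 24 mm, 10 mm thick, 30 g, lying flat, oiled: the gears start to slide when the floor slopes about 10 degrees, and slide home along a wall too when it slopes 25 to 35 degrees towards the corner
- gear3_mid (a point): centre of a loose steel planet gear in the tote, diameter 24 mm, 10 mm thick, 30 g, lying flat, oiled: the gears start to slide when the floor slopes about 10 degrees, and slide home along a wall too when it slopes 25 to 35 degrees towards the corner
- screwdriver: loose screwdriver, red handle, 210 mm long, lying; origin under its middle, x axis along it; a bystander
- spanner: loose steel spanner, 190 mm long, 8 mm thick, lying flat; origin under its middle, x axis along it; a bystander
- threadlock: small loose red bottle, diameter 30 mm, 85 mm high, standing between tote and nest; origin under its centre; a bystander
- grease: loose white jar with blue cap, diameter 64 mm, 60 mm high, standing near the robot; origin under its centre; a bystander
- gearbox: loose finished gearbox, beige barrel of diameter 48 mm, 140 mm high with its shaft, standing behind; origin under its centre; a bystander
- clip_bin: small loose blue bin of circlips, 120 x 100 mm, 45 mm high; origin under its centre; a bystander
Not all that is in view belongs to the job. Of the things that look like the part that bears carrier_mid, the smallest one is meant.

How it is judged (in metres and radians):
On the way, in this order (a step that is already met when the one before it is completed fails the run):
1. the carrier is fully seated with its keyway at the mark (within 8 degrees), let go of (angle between the x axis of carrier_mid and the x axis of nest, either way round below 0.14 rad and x of carrier_key in the frame of nest below -0.015 m and horizontal distance between carrier_mid and nest below 0.005 m and height (world z) of carrier_mid below 0.059 m and angle between carrier_mid's own z axis and vertical below 0.08 rad and contact force between the fingers and carrier below 0.3 N), for 0.2 s.
2. the tote is gripped and tipped (over 15 degrees) (contact force between the fingers and tote above 5 N and angle between tote_mid's own z axis and vertical between 0.26 and 1 rad), for 0.2 s.
At the end, for the whole second after the job is handed in: The fingers hold the tote tilted 15 to 57 degrees, still, touching no nest or bystander; all three gear centres at rest within 70 mm of the taped inner corner; carrier seated upright (within 5 mm of the axis, under 3 mm lifted), keyway within 8 degrees of the mark (all of step 2 and distance between each of gear1_mid, gear2_mid, gear3_mid and tote_corner below 0.07 m and angle between the x axis of carrier_mid and the x axis of nest, either way round below 0.14 rad and x of carrier_key in the frame of nest below -0.015 m and horizontal distance between carrier_mid and nest below 0.005 m and height (world z) of carrier_mid below 0.059 m and angle between carrier_mid's own z axis and vertical below 0.08 rad and linear speed of tote below 0.03 m/s and linear speed of each of gear1, gear2, gear3 below 0.04 m/s and contact force between tote and nest below 0.5 N and contact force between tote and screwdriver below 0.5 N and contact force between tote and spanner below 0.5 N and contact force between tote and threadlock below 0.5 N and contact force between tote and grease below 0.5 N and contact force between tote and gearbox below 0.5 N and contact force between tote and clip_bin below 0.5 N); the arm keeps its last pose, push and grip.
It fails at once if a gear leaves the tote (distance between any of gear1_mid, gear2_mid, gear3_mid and tote_mid above 0.135 m).
It fails at once if a bystander is moved by more than 30 mm or knocked over (distance of any of screwdriver, spanner, threadlock, grease, gearbox, clip_bin from where it was at the start of the episode above 0.03 m or angle between any of threadlock, grease, gearbox, clip_bin's own z axis and vertical above 0.5 rad).
It also fails if it takes over 48 s, if anything falls off the work surface, if the arm or the gripper's body presses on something with over 40 N, if the wrist force passes 120 N, or if a joint passes its speed limit or range.

## Working session

There is one attempt and no reset: what is moved stays moved. The work goes in short steps, Python scripts to look and compute and a tool call to move; the robot and the scene stay as the last step left them, time stands still between calls to the robot, and variables do not carry over. Pictures are saved under pics/ and viewed, about 8 in all and at most 12, crops included, and the job is handed in when it is done.

Besides the shell and the picture viewer there is one more tool, called after "Call:" as name([rows], argument=value, ...), one row to a line, values as JSON. apply_moves: Moves the arm, as the interface text tells. Its arguments: {"type":"object","properties":{"targets":{"type":"array"},"squeeze":{"type":"number"}},"required":["targets"]}

```bash
mkdir -p pics; cat > h.py <<'E'
import numpy as np, cv2
from scipy.spatial.transform import Rotation as R
from workcell import ctrl
def rot(q): return R.from_quat([q[1],q[2],q[3],q[0]])
def snap(name,fn=None):
    ci=ctrl.camera_info(name); im=ctrl.snapshot(name)
    if fn: cv2.imwrite('pics/'+fn,im[:,:,::-1])
    return ci,im
def att(ci):
    a=np.array(ci['attitude'],float)
    return a if a.shape==(3,3) else rot(a).as_matrix()
def ray(ci,uv,name):
    K=np.array(ci['mtx']); u,v=uv
    x=(u-K[0,2])/K[0,0]; y=(v-K[1,2])/K[1,1]
    if name=='wrist':
        t=np.hypot(x,y); s=np.sin(t)/t if t>1e-9 else 1
        d=np.array([x*s,-y*s,-np.cos(t)])
    else: d=np.array([x,-y,-1.])
    d=att(ci)@d; return np.array(ci['origin'],float),d/np.linalg.norm(d)
def onz(ci,uv,name,z):
    o,d=ray(ci,uv,name); return o+d*(z-o[2])/d[2]
def tri(r1,r2):
    (a,d),(b,e)=r1,r2
    s,t=np.linalg.lstsq(np.stack([d,-e],1),b-a,rcond=None)[0]
    p,q=a+s*d,b+t*e; return (p+q)/2,np.linalg.norm(p-q)
def proj(ci,P,name):
    c=att(ci).T@(np.array(P,float)-np.array(ci['origin'])); p=np.array([c[0],-c[1],-c[2]]);K=np.array(ci['mtx'])
    if name=='wrist':
        t=np.arctan2(np.hypot(p[0],p[1]),p[2]); r=p[:2]/np.hypot(p[0],p[1])*t
    else: r=p[:2]/p[2]
    return np.array([K[0,0]*r[0]+K[0,2],K[1,1]*r[1]+K[1,2]])
E
python3 - <<'E'
from h import *
print(ctrl.state())
ims=[]
for n in ['top','scene','wrist']:
    ci,im=snap(n,n+'0.png'); print(n,ci)
E
```

```text
{'time': 0.0, 'joint_pos': array([ 9.18665335e-01,  1.81524070e-01,  1.60800098e+00,  1.29879452e-05,
        1.35376239e+00, -2.06305052e-01]), 'qvel': array([ 4.17263067e-04,  1.08976510e-03, -4.83788433e-04, -1.06630372e-03,
       -3.08462688e-05,  2.55913281e-04]), 'joint_efforts': array([-3.03696106e-03, -4.33876312e+01, -3.41842496e+01,  6.99443137e-02,
        3.87298968e-02, -1.48238855e-04]), 'tool_pos': array([247.60088505, 518.38002965, 237.82306144]), 'eef_rot': array([ 0.68935737,  0.15577906,  0.68986424, -0.15686501]), 'wrist_force': array([-0.19822958,  0.6019184 ,  0.68956034]), 'wrist_torque': array([ 0.01348289,  0.02563632, -0.01165617]), 'grip_width': 87.78701562558913}
top {'mtx': array([[395.59793487,   0.        , 324.58239656],
       [  0.        , 395.59793487, 196.02661474],
       [  0.        ,   0.        ,   1.        ]]), 'origin': array([3.78456263e+02, 5.64855097e-01, 1.28043067e+03]), 'attitude': array([-0.69827359, -0.05859655,  0.05414098,  0.71137135])}
scene {'mtx': array([[450.75132075,   0.        , 325.9097042 ],
       [  0.        , 450.75132075, 206.55279831],
       [  0.        ,   0.        ,   1.        ]]), 'origin': array([1370.00781493,  653.14484957,  977.51251561]), 'attitude': array([0.37529677, 0.17666959, 0.37222977, 0.83029223])}
wrist {'mtx': array([[309.70691629,   0.        , 321.16372074],
       [  0.        , 309.70691629, 198.79931195],
       [  0.        ,   0.        ,   1.        ]]), 'origin': array([176.52637019, 553.29796263, 383.01789039]), 'attitude': array([ 0.83585046, -0.1299314 , -0.0809624 ,  0.52717826])}
```

View pics/top0.png

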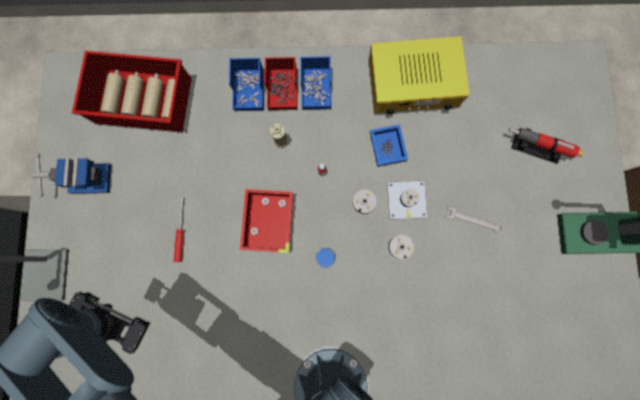

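View pics/scene0.png

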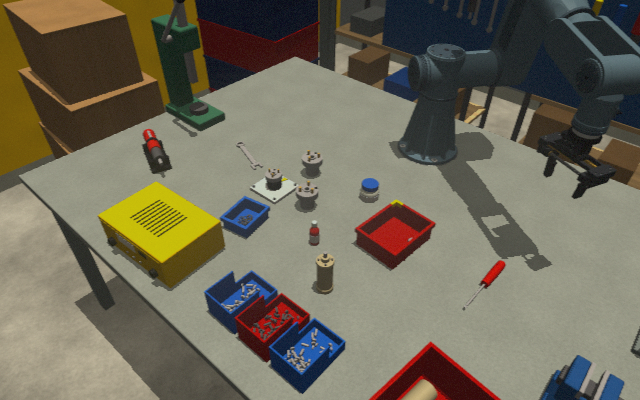

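Top view: candidates for the carrier are discs at (365,202), (402,247), standing on the bench, and a smaller one at (409,198) in the white nest plate with the yellow mark at about (408,215). Tote is at (268,220) with its tape at (285,248). I choose the one in the nest and check it in close crops.

```bash
python3 - <<'E'
from h import *
ci=ctrl.camera_info('top'); im=cv2.imread('pics/top0.png')
a=cv2.resize(im[170:270,340:440],(400,400),interpolation=cv2.INTER_CUBIC)
b=cv2.resize(im[170:270,220:320],(400,400),interpolation=cv2.INTER_CUBIC)
cv2.imwrite('pics/c1.png',np.hstack([a,b]))
for n,uv,z in [('carrier',(409,198),64),('c2',(365,202),64),('c3',(402,247),64),('mark',(408,215),12),('tote tape',(285,248),65),('tote far',(293,192),65),('tote l',(245,190),65),('tote ll',(242,248),65),('threadlock',(322,168),85),('grease',(325,257),60),('gearbox',(278,130),140),('bin',(390,145),45)]:
    print(n,onz(ci,uv,'top',z).round())
E
```

```text
carrier [ 563. -256.   64.]
c2 [ 553. -119.   64.]
c3 [ 413. -227.   64.]
mark [ 516. -261.   12.]
tote tape [416. 130.  65.]
tote far [589. 105.  65.]
tote l [598. 255.  65.]
tote ll [418. 261.  65.]
threadlock [659.  13.  85.]
grease [387.   9.  60.]
gearbox [766. 142. 140.]
bin [ 740. -207.   45.]
```

View pics/c1.png

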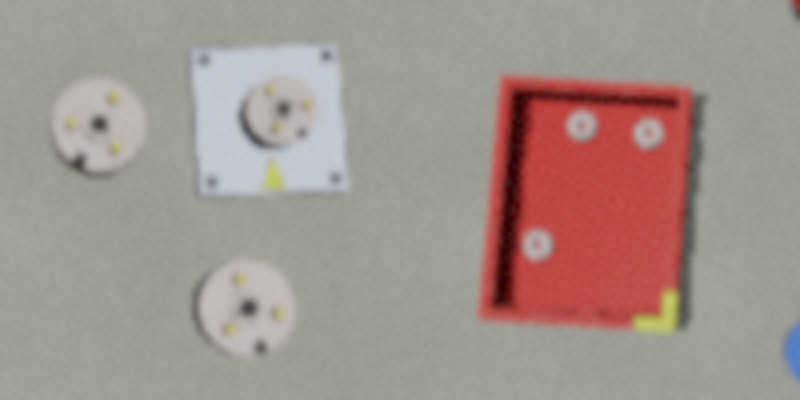

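Left crop: the nest carrier is the smallest disc, at crop (281,110). Its keyway is at (302,132), down and to the right, about 45° from the yellow mark at (273,175). Right crop: the tote holds three gears, with the tape at bottom right, near the robot. Next I hover over the nest.

```bash
cat >> h.py <<'E'
def rel(goal,Rg=None):
    "shift (m) and turn (rotvec) in the present tool axes to reach TCP goal (mm) / rotation"
    s=ctrl.state(); Rt=rot(s['eef_rot'])
    t=Rt.inv().apply(np.array(goal)-s['tool_pos'])/1000
    r=(Rt.inv()*Rg).as_rotvec() if Rg is not None else None
    return t.round(4),None if r is None else r.round(4)
def down(yaw):
    "tool x down, tool y at yaw (deg)"
    a=np.deg2rad(yaw); x=np.array([0,0,-1.]); y=np.array([np.cos(a),np.sin(a),0])
    return R.from_matrix(np.stack([x,y,np.cross(x,y)],1))
def where():
    s=ctrl.state(); M=rot(s['eef_rot']).as_matrix()
    print('t',round(s['time'],2),'tcp',s['tool_pos'].round(1),'x',M[:,0].round(3),'yaw y',np.rad2deg(np.arctan2(M[1,1],M[0,1])).round(1),'q',s['joint_pos'].round(2),'F',s['wrist_force'].round(1),'w',round(s['grip_width'],1))
E
python3 - <<'E'
from h import *
where()
for y in (135,-45): print(y,rel([560,-258,200],down(y)))
M=rot(ctrl.state()['eef_rot']).inv()
ci=ctrl.camera_info('wrist'); print(M.apply(ci['origin']-ctrl.state()['tool_pos']), M.apply(att(ci)@[0,0,-1]), M.apply(att(ci)@[0,1,0]))
E
```

```text
t 0.15 tcp [247.7 518.5 238. ] x [-0.001 -0.001 -1.   ] yaw y 64.5 q [ 0.92  0.18  1.61  0.    1.35 -0.21] F [-0.2  0.4  0.5] w 88.4
135 (array([ 0.0386, -0.5659,  0.6166]), array([-1.2312e+00, -1.1000e-03,  1.0000e-03]))
-45 (array([ 0.0386, -0.5659,  0.6166]), array([1.9104e+00, 1.1000e-03, 1.2000e-03]))
[-145.06925085    0.5908819   -79.22659929] [ 9.53026232e-01 -8.03515479e-05  3.02887760e-01] [ 3.02887745e-01 -1.61400133e-04 -9.53026226e-01]
```

Call:
apply_moves([
  [0,0,0,0.0023,-0.0333,0.0363,-1],
  [0,0,0,0.0023,-0.0333,0.0363,-1],
  [0,0,0,0.0023,-0.0333,0.0363,-1],
  [0,0,0,0.0023,-0.0333,0.0363,-1],
  [0,0,0,0.0023,-0.0333,0.0363,-1],
  [0,0,0,0.0023,-0.0333,0.0363,-1],
  [0,0,0,0.0023,-0.0333,0.0363,-1],
  [0,0,0,0.0023,-0.0333,0.0363,-1],
  [0,0,0,0.0023,-0.0333,0.0363,-1],
  [0,0,0,0.0023,-0.0333,0.0363,-1],
])

```text
time: 1.15
tool_pos: [432.1, 59.9, 215.7]
eef_rot: [0.69, 0.156, 0.689, -0.156]
wrist_force: [1.0, 0.6, 0.3]
grip_width: 87.9
```

Call:
apply_moves([
  [0,0,0,0.0023,-0.0333,0.0363,-1],
  [0,0,0,0.0023,-0.0333,0.0363,-1],
  [0,0,0,0.0023,-0.0333,0.0363,-1],
  [0,0,0,0.0023,-0.0333,0.0363,-1],
  [0,0,0,0.0023,-0.0333,0.0363,-1],
  [0,0,0,0.0023,-0.0333,0.0363,-1],
  [0,0,0,0.0023,-0.0333,0.0363,-1],
  [0.147,0,0,0,0,0,-1],
  [0.147,0,0,0,0,0,-1],
  [0.147,0,0,0,0,0,-1],
])

```text
time: 2.15
tool_pos: [560.3, -258.5, 198.7]
eef_rot: [0.637, 0.306, 0.638, -0.306]
wrist_force: [0.4, -0.3, 0.5]
grip_width: 88.0
```

Call:
apply_moves([
  [0.147,0,0,0,0,0,-1],
  [0.147,0,0,0,0,0,-1],
  [0.147,0,0,0,0,0,-1],
  [0.147,0,0,0,0,0,-1],
  [0.147,0,0,0,0,0,-1],
  [0.147,0,0,0,0,0,-1],
  [0.147,0,0,0,0,0,-1],
  [0.147,0,0,0,0,0,-1],
  [0.147,0,0,0,0,0,-1],
  [0.147,0,0,0,0,0,-1],
])

```text
time: 3.15
tool_pos: [560.4, -257.9, 199.2]
eef_rot: [-0.268, -0.654, -0.269, 0.654]
wrist_force: [-0.1, -0.2, 0.7]
grip_width: 88.0
```

```bash
python3 - <<'E'
from h import *
where()
import pickle
ci,im=snap('wrist','w1.png'); pickle.dump((ci,im),open('w1.pkl','wb')); where()
E
```

```text
t 3.15 tcp [ 560.4 -257.9  199.2] x [-0.001  0.    -1.   ] yaw y -45.4 q [-0.62  0.31  1.53  0.    1.3   0.17] F [-0.1 -0.2  0.7] w 88.0
t 3.2 tcp [ 560.4 -257.9  199.2] x [-0.001  0.    -1.   ] yaw y -45.8 q [-0.62  0.31  1.53  0.    1.3   0.18] F [-0.5 -0.6 -0. ] w 88.2
```

View pics/w1.png

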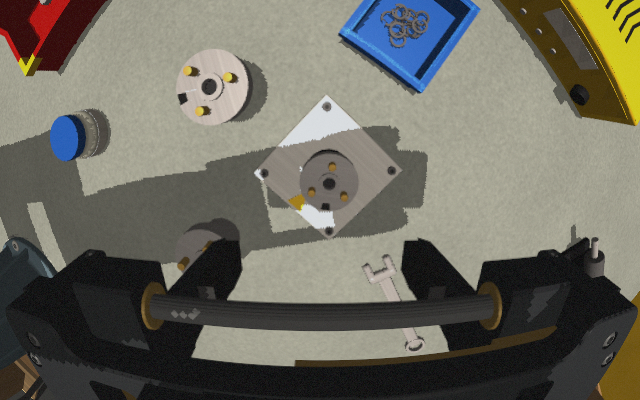

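Wrist view: nest plate with corner holes near (327,106), (401,170), (329,231), (264,173). The carrier bore is at (329,184), the keyway at (326,208) and the yellow mark at (299,202), partly in shadow. The larger carriers are elsewhere, so the choice is confirmed.

```bash
python3 - <<'E'
from h import *; import pickle
ci,im=pickle.load(open('w1.pkl','rb')); ct=ctrl.camera_info('top')
hsv=cv2.cvtColor(im,cv2.COLOR_RGB2HSV)
def blobs(m,box,amin,amax):
    x0,y0,x1,y1=box; s=np.zeros_like(m); s[y0:y1,x0:x1]=m[y0:y1,x0:x1]
    n,l,st,c=cv2.connectedComponentsWithStats(s.astype(np.uint8))
    return [(c[i].round(1),int(st[i,4])) for i in range(1,n) if amin<=st[i,4]<=amax]
g=hsv[:,:,2]
box=(250,95,412,242)
dark=blobs(g<62,box,8,400); yel=blobs((hsv[:,:,1]>120)&(hsv[:,:,0]>12)&(hsv[:,:,0]<35)&(g>70),box,8,400)
print('dark');[print(c,a) for c,a in dark]
print('yel');[print(c,a,onz(ci,c,'wrist',77).round(1),onz(ci,c,'wrist',12).round(1)) for c,a in yel]
print('bore tri',tri(ray(ci,(329,184),'wrist'),ray(ct,(410.6,196.6),'top')))
cr=cv2.resize(im[90:245,245:415],None,fx=4.5,fy=3.8,interpolation=cv2.INTER_CUBIC)
cr=cv2.resize(im[90:245,245:415],None,fx=4,fy=4-.2+.0,interpolation=cv2.INTER_CUBIC) if 0 else cv2.resize(im[95:243,245:413],None,fx=4,fy=4,interpolation=cv2.INTER_CUBIC)
cv2.imwrite('pics/w1c.png',np.clip(cr.astype(float)*1.5,0,255).astype(np.uint8)[:,:,::-1])
E
```

```text
dark
[325.4 152.3] 89
[391.2 170.8] 26
[264.4 173. ] 28
[328.7 183.4] 103
[325.  206.1] 47
[328.8 230.7] 28
yel
[332.  166.7] 46 [ 583.3 -247.5   77. ] [ 575.2 -258.6   12. ]
[311.2 192.5] 44 [ 553.4 -251.    77. ] [ 538.  -262.9   12. ]
[297.3 201.5] 156 [ 538.3 -247.9   77. ] [ 519.3 -259.1   12. ]
[343.9 197. ] 43 [ 571.1 -275.    77. ] [ 560.1 -292.8   12. ]
bore tri (array([ 567.65508194, -260.48656174,   62.30424942]), np.float64(1.3855618264778196))
```

View pics/w1c.png

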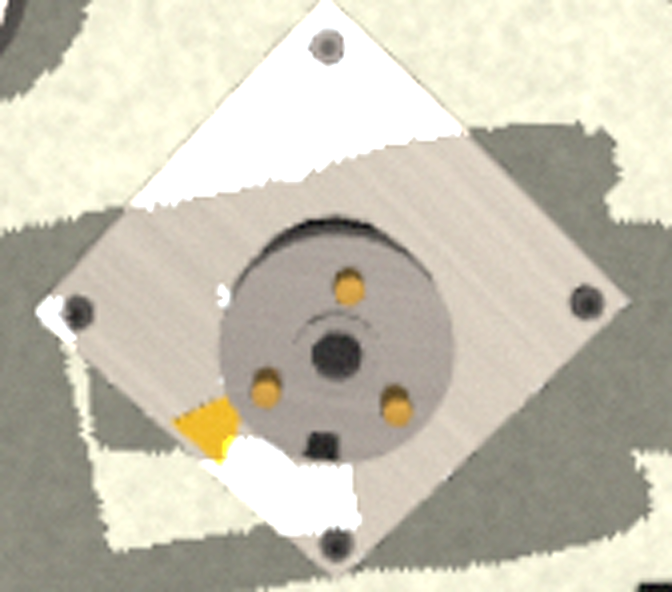

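The crop shows the keyway notch at crop (322,446), the mark at (210,425) and the four plate screws clearly.

```bash
python3 - <<'E'
from h import *; import pickle
ci,im=pickle.load(open('w1.pkl','rb'))
H=np.array([onz(ci,c,'wrist',12)[:2] for c in [(326.6,106.4),(391.2,170.8),(328.8,230.7),(264.4,173)]]); print(H.round(1))
c=H.mean(0); d=H-c; print('nest',c.round(1), 'diag ang',np.rad2deg(np.arctan2(d[:,1],d[:,0])).round(1),np.linalg.norm(d,axis=1).round(1))
S=np.mean([onz(ci,x,'wrist',77)[:2] for x in [(332,166.7),(311.2,192.5),(343.9,197)]],0)
b=onz(ci,(328.7,183.4),'wrist',64)[:2]; k=onz(ci,(325,206.1),'wrist',62)[:2]; m=onz(ci,(297.3,201.5),'wrist',12)[:2]
an=lambda v:np.rad2deg(np.arctan2(v[1],v[0])).round(1)
print('studs',S.round(1),'bore',b.round(1),'key',k.round(1),an(k-b),np.linalg.norm(k-b),'mark',m.round(1),an(m-c),np.linalg.norm(m-c))
E
```

```text
[[ 617.6 -208.1]
 [ 618.9 -308.6]
 [ 519.  -309.9]
 [ 517.7 -210. ]]
nest [ 568.3 -259.1] diag ang [  46.   -44.4 -134.2  135.8] [71.  70.7 70.7 70.6]
studs [ 569.3 -257.8] bore [ 568.2 -258.8] key [ 549.4 -272.7] -143.6 23.400020254346792 mark [ 519.3 -259.1] 179.9 48.950353034951696
```

```bash
python3 - <<'E'
from h import *
where(); print(rel([568.2,-259,39],down(-45.8)))
E
```

```text
t 3.2 tcp [ 560.4 -257.9  199.2] x [-0.001  0.    -1.   ] yaw y -45.8 q [-0.62  0.31  1.53  0.    1.3   0.18] F [-0.5 -0.6 -0. ] w 88.2
(array([ 0.1602,  0.0063, -0.0048]), array([-0.0001,  0.0001,  0.0007]))
```

Call:
apply_moves([
  [0,0,0,0.04,0.0063,-0.0048,-1],
  [0,0,0,0.045,0,0,-1],
  [0,0,0,0.045,0,0,-1],
  [0,0,0,0.03,0,0,-1],
  [0,0,0,0,0,0,-1],
  [0,0,0,0,0,0,1],
  [0,0,0,0,0,0,1],
  [0,0,0,0,0,0,1],
  [0,0,0,0,0,0,1],
  [0,0,0,0,0,0,1],
], squeeze=10)

```text
time: 4.2
tool_pos: [569.1, -259.4, 41.3]
eef_rot: [0.271, 0.654, 0.27, -0.653]
wrist_force: [-1.7, 1.1, 6.4]
grip_width: 55.6
```

Call:
apply_moves([
  [0,0,0,0,0,0,1],
  [0.104,0,0,0,0,0,1],
  [0.104,0,0,0,0,0,1],
  [0.104,0,0,0,0,0,1],
  [0.104,0,0,0,0,0,1],
  [0.104,0,0,0,0,0,1],
  [0.101,0,0,0,0,0,1],
  [0,0,0,0,0,0,1],
  [0,0,0,0,0,0,1],
])

```text
time: 5.1
tool_pos: [569.7, -259.9, 41.3]
eef_rot: [0.06, 0.706, 0.058, -0.704]
wrist_force: [0.3, 0.1, 7.1]
grip_width: 55.6
```

```bash
python3 - <<'E'
from h import *
where()
E
```

```text
t 5.1 tcp [ 569.7 -259.9   41.3] x [ 0.003 -0.002 -1.   ] yaw y -80.5 q [-0.62  0.52  1.59  0.    1.02  0.79] F [0.3 0.1 7.1] w 55.6
```

Call:
apply_moves([
  [0,0,0,0,0,0,-1],
  [0,0,0,0,0,0,-1],
  [0,0,0,0,0,0,-1],
  [0,0,0,0,0,0,-1],
  [0,0,0,-0.03,0,0,-1],
  [0,0,0,-0.045,0,0,-1],
  [0,0,0,-0.045,0,0,-1],
  [0,0,0,-0.045,0,0,-1],
  [0,0,0,0,0,0,-1],
  [0,0,0,0,0,0,-1],
])

```text
time: 6.1
tool_pos: [569.0, -259.4, 205.9]
eef_rot: [0.059, 0.705, 0.057, -0.704]
wrist_force: [-0.5, 0.6, -0.9]
grip_width: 88.3
```

```bash
python3 - <<'E'
from h import *; import pickle
where()
ci,im=snap('wrist','w2.png'); pickle.dump((ci,im),open('w2.pkl','wb')); where()
P=proj(ci,[568.3,-259,64],'wrist').round().astype(int); print(P)
x0,y0=P[0]-85,max(P[1]-75,0); print(x0,y0)
c=cv2.resize(im[y0:y0+150,x0:x0+170],None,fx=4,fy=4,interpolation=cv2.INTER_CUBIC)
cv2.imwrite('pics/w2c.png',np.clip(c.astype(float)*1.4,0,255).astype(np.uint8)[:,:,::-1])
E
```

```text
t 6.1 tcp [ 569.  -259.4  205.9] x [ 0.002 -0.002 -1.   ] yaw y -80.6 q [-0.62  0.32  1.51 -0.    1.31  0.79] F [-0.5  0.6 -0.9] w 88.3
t 6.15 tcp [ 568.  -258.8  203.9] x [-0.001  0.    -1.   ] yaw y -80.6 q [-0.62  0.32  1.51 -0.    1.31  0.79] F [0.  0.2 0.1] w 88.1
[321 187]
236 112
```

View pics/w2c.png

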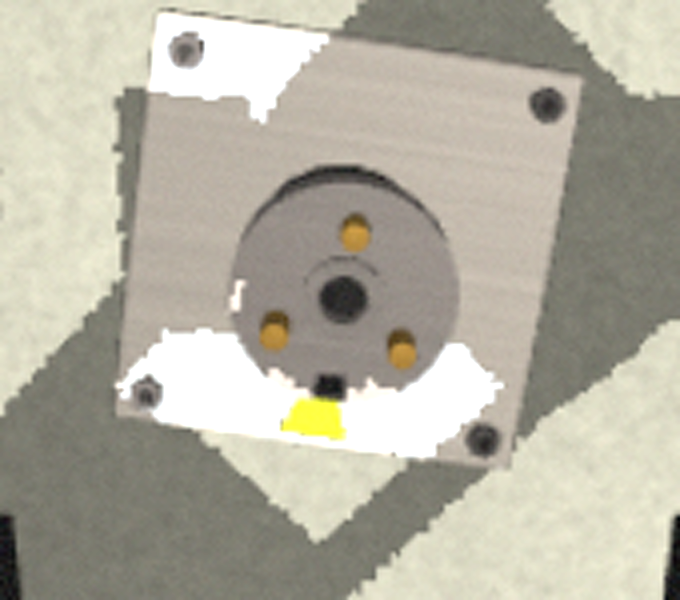

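The keyway at crop (329,387) now lines up with the yellow mark at (313,419), and the flange looks level on its ring. Checking in numbers, and looking at the tote from the other views.

```bash
python3 - <<'E'
from h import *; import pickle
ci,im=pickle.load(open('w2.pkl','rb')); c1,_=pickle.load(open('w1.pkl','rb'))
f=lambda p:((p[0]+.5)/4-.5+236,(p[1]+.5)/4-.5+112)
H=np.array([onz(ci,f(p),'wrist',12)[:2] for p in [(186,49),(547,104),(483,440),(146,393)]])
c=H.mean(0); an=lambda v:np.rad2deg(np.arctan2(v[1],v[0]))
print('nest',c.round(1),[round(an(h-c)-a,1) for h,a in zip(H,(45,-45,-135,135))])
b=onz(ci,f((343,299)),'wrist',64)[:2];k=onz(ci,f((329,387)),'wrist',62)[:2];m=onz(ci,f((313,419)),'wrist',12)[:2]
print('bore',b.round(1),'key',k.round(1),an(k-b),np.linalg.norm(k-b),'mark',m.round(1),an(m-c))
ct,it=snap('top','top1.png')
v=[(356,235),(275,331),(402,351)]; S=[onz(ci,f(p),'wrist',77)[:2] for p in v];print('studs',np.round(S,1),np.mean(S,0))
g=cv2.cvtColor(it,cv2.COLOR_RGB2GRAY)
# tote: red mask in top
hsv=cv2.cvtColor(it,cv2.COLOR_RGB2HSV)
red=(((hsv[:,:,0]<8)|(hsv[:,:,0]>172))&(hsv[:,:,1]>120)).astype(np.uint8)
yel=((hsv[:,:,0]>22)&(hsv[:,:,0]<35)&(hsv[:,:,1]>120)).astype(np.uint8)
s=np.zeros_like(red); s[175:265,225:310]=(red|yel)[175:265,225:310]
cn=max(cv2.findContours(s,cv2.RETR_EXTERNAL,cv2.CHAIN_APPROX_NONE)[0],key=cv2.contourArea)
r=cv2.minAreaRect(cn); print('rect',r)
B=np.array([onz(ct,p,'top',65)[:2] for p in cv2.boxPoints(r)]); print(B.round(1),B.mean(0).round(1),[np.linalg.norm(B[i]-B[i-1]).round(1) for i in range(4)])
E
```

```text
nest [ 568.4 -258.6] [np.float64(0.8), np.float64(0.9), np.float64(0.9), np.float64(1.0)]
bore [ 568.8 -259.1] key [ 545.5 -259.5] -179.0916298989246 23.358200128970434 mark [ 517.5 -258.9] -179.7082476852373
studs [[ 587.6 -259. ]
 [ 562.2 -244.2]
 [ 562.2 -274.1]] [ 570.69352335 -259.09962218]
rect ((266.50665283203125, 220.40045166015625), (48.6919059753418, 60.06665802001953), 3.814074993133545)
[[416.2 266.8]
 [601.8 257.3]
 [588.6 105.4]
 [403.7 118.5]] [502.6 187. ] [np.float64(148.8), np.float64(185.9), np.float64(152.5), np.float64(185.4)]
```

Carrier keyway measures -179.1° and the nest mark axis -179.1°, with the axis offset under 1 mm. Now the tote: turn the jaws to its x axis and hover.

Call:
apply_moves([
  [-0.148,0,0,0,0,0,-1],
  [-0.148,0,0,0,0,0,-1],
  [-0.148,0,0,0,0,0,-1],
  [-0.148,0,0,0,0,0,-1],
  [-0.148,0,0,0,0,0,-1],
  [-0.148,0,0,0,0,0,-1],
  [-0.148,0,0,0,0,0,-1],
  [-0.148,0,0,0,0,0,-1],
  [-0.148,0,0,0,0,0,-1],
  [0,0,0,0,0.002,-0.046,-1],
])

```text
time: 7.2
tool_pos: [572.4, -216.7, 201.9]
eef_rot: [-0.48, -0.517, -0.482, 0.519]
wrist_force: [0.9, 1.5, 0.0]
grip_width: 88.1
```

Call:
apply_moves([
  [0,0,0,0,-0.002,-0.046,-1],
  [0,0,0,0,-0.002,-0.046,-1],
  [0,0,0,0,-0.002,-0.046,-1],
  [0,0,0,0,-0.002,-0.046,-1],
  [0,0,0,0,-0.002,-0.046,-1],
  [0,0,0,0,-0.002,-0.046,-1],
  [0,0,0,0,-0.002,-0.046,-1],
  [0,0,0,0,-0.002,-0.046,-1],
  [0,0,0,0,-0.002,-0.046,-1],
  [0,0,0,0,0,0,-1],
])

```text
time: 8.2
tool_pos: [584.9, 206.0, 202.0]
eef_rot: [-0.481, -0.516, -0.484, 0.518]
wrist_force: [-0.4, -1.1, -0.3]
grip_width: 88.2
```

```bash
python3 - <<'E'
from h import *; import pickle
where()
ci,im=snap('wrist','w3.png'); pickle.dump((ci,im),open('w3.pkl','wb')); where()
E
```

```text
t 8.2 tcp [584.9 206.  202. ] x [-0.004  0.001 -1.   ] yaw y -4.0 q [0.15 0.31 1.52 0.   1.31 0.22] F [-0.4 -1.1 -0.3] w 88.2
t 8.25 tcp [585.2 203.3 201.9] x [-0.004 -0.    -1.   ] yaw y -4.0 q [0.14 0.31 1.52 0.   1.31 0.21] F [-0.  -1.1 -0. ] w 88.2
```

View pics/w3.png

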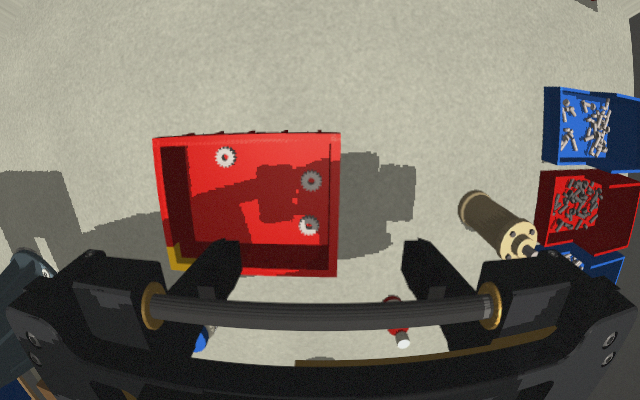

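Wrist view: tote rim corners at about (340,132), (337,276) and (153,139), with the tape at (180,258) partly behind the left finger. The gears are at (225,157), (311,181) and (309,226). Measuring rim pose and height against the top view.

```bash
python3 - <<'E'
from h import *; import pickle
ci,im=pickle.load(open('w3.pkl','rb')); ct=ctrl.camera_info('top')
hsv=cv2.cvtColor(im,cv2.COLOR_RGB2HSV)
red=((hsv[:,:,0]<8)|(hsv[:,:,0]>172))&(hsv[:,:,1]>150)&(hsv[:,:,2]>60)
# +x wall outer edge: rightmost red per row; inner rim edge by brightness step
P=[]
for v in range(145,270,5):
    u=np.where(red[v,280:360])[0].max()+280+.5; P.append((u,v))
g=im[:,:,0].astype(int)
for v in (150,180,200,230,250): print(v,g[v,318:346])
X=np.array([onz(ci,p,'wrist',65)[:2] for p in P]); 
l=np.polyfit(X[:,1],X[:,0],1); res=X[:,0]-np.polyval(l,X[:,1]); print('outer +x edge x=%.4f*y+%.1f'%tuple(l),'sd',res.std().round(2),'ang',np.rad2deg(np.arctan(-l[0])))
Q=[]
for u in range(165,330,8):
    v=np.where(red[125:200,u])[0].min()+125-.5; Q.append((u,v))
Y=np.array([onz(ci,p,'wrist',65)[:2] for p in Q]); m=np.polyfit(Y[:,0],Y[:,1],1); print('+y edge y=%.4f*x+%.1f'%tuple(m),(Y[:,1]-np.polyval(m,Y[:,0])).std().round(2))
# corner
y=(m[0]*l[1]+m[1])/(1-m[0]*l[0]); x=l[0]*y+l[1]; print('corner',x.round(1),y.round(1), 'px',proj(ci,[x,y,65],'wrist'))
cp=proj(ci,[x,y,65],'wrist')
it=cv2.imread('pics/top1.png')
r=((266.5067,220.4005),(48.692+.8,60.067+.8),3.814)
B=cv2.boxPoints(r); 
for b in B: print('top corner',b,tri(ray(ci,cp,'wrist'),ray(ct,b,'top')) if b[1]<200 and b[0]<260 else '')
for b,w in [(B[2],(337.5,276))]: print(tri(ray(ci,w,'wrist'),ray(ct,b,'top')))
E
```

```text
150 [231 232 233 231 231 232 232 232 232 233 226 152 154 215 232 232 232 232
 232 231 232 230 221 190 184 184 186 183]
180 [131 121  92  90 121 133 138 135 138 133 129  68 107 126 137 134 136 133
 133 133 136 131 106 105 102 105 103 101]
200 [129 133 127 130 131 132 131 131 131 128 110  84 117 130 134 132 134 133
 131 130 128 116 103 107 108 107 107 104]
230 [114 120 125 126 126 128 126 127 124 114  80 104 123 127 124 125 125 126
 124 124 114 104 105 105 102 100  98 101]
250 [ 70  66  56  63  61  58  61  59  61  60  72 123 123 123 123 123 125 124
 124 115 107 104 102 103 104 105 105 103]
outer +x edge x=0.0828*y+583.6 sd 0.31 ang -4.732373588007891
+y edge y=-0.0804*x+306.4 0.8
corner 604.9 257.7 px [340.30813123 132.51156947]
top corner [239.79117 249.12056] 
top corner [243.83987 188.38835] (array([604.07708196, 258.09419205,  65.05977078]), np.float64(1.889288364221776))
top corner [293.22226 191.68044] 
top corner [289.17355 252.41264] 
(array([592.96668196, 104.35327684,  57.00641513]), np.float64(3.6205581644897546))
```

```bash
python3 - <<'E'
from h import *
where(); print(rel([597.2,218.2,39],down(-4.7)))
E
```

```text
t 8.25 tcp [585.2 203.3 201.9] x [-0.004 -0.    -1.   ] yaw y -4.0 q [0.14 0.31 1.52 0.   1.31 0.21] F [-0.  -1.1 -0. ] w 88.2
(array([ 0.1629,  0.0116, -0.0158]), array([0.0117, 0.0008, 0.0043]))
```

Call:
apply_moves([
  [0.012,0,0.004,0.02,0.0116,-0.0158,-1],
  [0,0,0,0.045,0,0,-1],
  [0,0,0,0.045,0,0,-1],
  [0,0,0,0.04,0,0,-1],
  [0,0,0,0.013,0,0,-1],
  [0,0,0,0,0,0,-1],
])

```text
time: 8.85
tool_pos: [598.0, 214.1, 38.5]
eef_rot: [-0.477, -0.521, -0.478, 0.523]
wrist_force: [-0.9, 0.7, -0.1]
grip_width: 88.2
```

```bash
python3 - <<'E'
from h import *
where(); print(rel([597.2,218.2,39],down(-4.7)))
E
```

```text
t 8.85 tcp [598.  214.1  38.5] x [-0.002 -0.002 -1.   ] yaw y -5.1 q [ 0.16  0.55  1.56 -0.    1.03  0.25] F [-0.9  0.7 -0.1] w 88.2
(array([-0.0005, -0.0012, -0.004 ]), array([-0.0062,  0.0018,  0.0023]))
```

Call:
apply_moves([
  [-0.006,0,0,0,-0.001,-0.003,-1],
  [0,0,0,0,0,0,1],
  [0,0,0,0,0,0,1],
  [0,0,0,0,0,0,1],
  [0,0,0,0,0,0,1],
  [0,0,0,0,0,0,1],
  [0,0,0,0,0,0,1],
  [0,0,0,0,0,0,1],
  [0,0,0,0,0,0,1],
  [0,0,0,0,0,0,1],
], squeeze=50)

```text
time: 9.85
tool_pos: [599.5, 218.7, 41.5]
eef_rot: [0.48, 0.521, 0.478, -0.519]
wrist_force: [0.3, 1.2, 0.1]
grip_width: 18.1
```

```bash
cat > plan.py <<'E'
from h import *
# tilt about the tote's outer bottom corner, in n equal rows
def plan(n,tilt,yaw=-4.7,up=2):
    s=ctrl.state(); T=rot(s['eef_rot']); p=s['tool_pos']
    e=R.from_euler('z',yaw,degrees=True)
    piv=np.array(PIV); ax=e.apply(np.cross([0,0,1],np.array([-1,-1,0])/2**.5)); print('axis',ax.round(3),'axis in tool',T.inv().apply(ax).round(4))
    step=R.from_rotvec(ax*np.deg2rad(tilt)/n)
    for i in range(n):
        q=piv+step.apply(p-piv)+[0,0,up/n]; T2=step*T
        print((T.inv()*T2).as_rotvec().round(4),(T.inv().apply(q-p)/1000).round(4),'or after-turn axes',(T2.inv().apply(q-p)/1000).round(4)); p,T=q,T2
    print('end tcp',p)
PIV=[408.7,128.2,0]
if __name__=='__main__':
    where(); plan(10,32)
E
python3 plan.py
```

```text
t 9.85 tcp [599.5 218.7  41.5] x [ 0.004 -0.    -1.   ] yaw y -4.6 q [ 0.16  0.54  1.56 -0.    1.03  0.25] F [0.3 1.2 0.1] w 18.1
axis [ 0.647 -0.763  0.   ] axis in tool [0.0027 0.7064 0.7078]
[0.0002 0.0395 0.0395] [-0.0115 -0.0018  0.0019] or after-turn axes [-0.0117 -0.0014  0.0014]
[0.0002 0.0395 0.0395] [-0.0115 -0.0018  0.0019] or after-turn axes [-0.0117 -0.0014  0.0014]
[0.0002 0.0395 0.0395] [-0.0115 -0.0018  0.0019] or after-turn axes [-0.0117 -0.0014  0.0014]
[0.0002 0.0395 0.0395] [-0.0115 -0.0018  0.0019] or after-turn axes [-0.0117 -0.0014  0.0014]
[0.0002 0.0395 0.0395] [-0.0115 -0.0018  0.0019] or after-turn axes [-0.0117 -0.0014  0.0014]
[0.0002 0.0395 0.0395] [-0.0115 -0.0018  0.0019] or after-turn axes [-0.0117 -0.0014  0.0014]
[0.0002 0.0395 0.0395] [-0.0115 -0.0018  0.0019] or after-turn axes [-0.0117 -0.0014  0.0014]
[0.0002 0.0395 0.0395] [-0.0115 -0.0018  0.0019] or after-turn axes [-0.0117 -0.0014  0.0014]
[0.0002 0.0395 0.0395] [-0.0115 -0.0018  0.0019] or after-turn axes [-0.0117 -0.0014  0.0014]
[0.0002 0.0395 0.0395] [-0.0115 -0.0018  0.0019] or after-turn axes [-0.0117 -0.0014  0.0014]
end tcp [558.72557803 184.10169249 145.25436104]
```

Call:
apply_moves([
  [0,0,0,0,0,0,1],
  [0,0,0,0,0,0,1],
  [0,0,0,0,0,0,1],
  [0,0,0,0,0,0,1],
])

```text
time: 10.25
tool_pos: [599.1, 218.7, 41.5]
eef_rot: [0.48, 0.52, 0.479, -0.519]
wrist_force: [-2.7, -0.4, 2.3]
grip_width: 8.2
```

Call:
apply_moves([
  [0,0.0198,0.0198,-0.0058,-0.0008,0.0008,1],
  [0,0.0198,0.0198,-0.0058,-0.0008,0.0008,1],
  [0,0.0198,0.0198,-0.0058,-0.0008,0.0008,1],
  [0,0.0198,0.0198,-0.0058,-0.0008,0.0008,1],
  [0,0.0198,0.0198,-0.0058,-0.0008,0.0008,1],
  [0,0.0198,0.0198,-0.0058,-0.0008,0.0008,1],
  [0,0.0198,0.0198,-0.0058,-0.0008,0.0008,1],
  [0,0.0198,0.0198,-0.0058,-0.0008,0.0008,1],
  [0,0,0,0,0,0,1],
])

```text
time: 11.15
tool_pos: [589.2, 209.6, 87.7]
eef_rot: [0.481, 0.597, 0.472, -0.436]
wrist_force: [-0.5, -0.3, -2.5]
grip_width: 8.3
```

```bash
python3 - <<'E'
from h import *
where(); s=ctrl.state(); print(np.rad2deg(np.arccos(-rot(s['eef_rot']).as_matrix()[2,0])),s['wrist_torque'])
E
```

```text
t 11.15 tcp [589.2 209.6  87.7] x [ 0.176  0.144 -0.974] yaw y -5.4 q [0.09 0.34 1.76 0.17 0.85 0.07] F [-0.5 -0.3 -2.5] w 8.3
13.138892515246837 [-0.20408396  0.33825441  0.0358778 ]
```

Call:
apply_moves([
  [0,0.0198,0.0198,-0.0058,-0.0008,0.0008,1],
  [0,0.0198,0.0198,-0.0058,-0.0008,0.0008,1],
  [0,0.0198,0.0198,-0.0058,-0.0008,0.0008,1],
  [0,0.0198,0.0198,-0.0058,-0.0008,0.0008,1],
  [0,0.0198,0.0198,-0.0058,-0.0008,0.0008,1],
  [0,0.0198,0.0198,-0.0058,-0.0008,0.0008,1],
  [0,0.0198,0.0198,-0.0058,-0.0008,0.0008,1],
  [0,0.0198,0.0198,-0.0058,-0.0008,0.0008,1],
  [0,0.0198,0.0198,-0.0058,-0.0008,0.0008,1],
  [0,0.0198,0.0198,-0.0058,-0.0008,0.0008,1],
])

```text
time: 12.15
tool_pos: [565.5, 190.1, 137.3]
eef_rot: [0.473, 0.68, 0.456, -0.325]
wrist_force: [-0.8, -0.6, -2.6]
grip_width: 7.9
```

Call:
apply_moves([
  [0,0.0198,0.0198,-0.0058,-0.0008,0.0008,1],
  [0,0.0198,0.0198,-0.0058,-0.0008,0.0008,1],
  [0,0,0,0,0,0,1],
  [0,0,0,0,0,0,1],
  [0,0,0,0,0,0,1],
  [0,0,0,0,0,0,1],
  [0,0,0,0,0,0,1],
  [0,0,0,0,0,0,1],
  [0,0,0,0,0,0,1],
  [0,0,0,0,0,0,1],
])

```text
time: 13.15
tool_pos: [559.8, 185.3, 146.0]
eef_rot: [0.47, 0.695, 0.452, -0.303]
wrist_force: [0.1, -0.2, -2.3]
grip_width: 8.1
```

```bash
python3 - <<'E'
from h import *; import pickle
where(); s=ctrl.state(); print(np.rad2deg(np.arccos(-rot(s['eef_rot']).as_matrix()[2,0])),s['wrist_torque'])
cw,w=snap('wrist','w4.png'); ct,t=snap('top','top2.png'); cs,c=snap('scene','sc2.png'); pickle.dump((cw,ct,cs),open('c4.pkl','wb'))
a=cv2.resize(t[130:270,215:435],(660,420),interpolation=cv2.INTER_CUBIC)
cv2.imwrite('pics/m4.png',np.vstack([w[:,:],np.zeros((0,640,3),np.uint8)])[:,:,::-1])
cr=cv2.resize(c[130:280,225:455],(800,522),interpolation=cv2.INTER_CUBIC); cv2.imwrite('pics/sc2c.png',cr[:,:,::-1])
E
```

```text
t 13.15 tcp [559.8 185.3 146. ] x [ 0.408  0.344 -0.846] yaw y -9.4 q [-0.09  0.07  2.05  0.63  0.71 -0.43] F [ 0.1 -0.2 -2.3] w 8.1
32.246341562484666 [-0.43936303  0.33069127 -0.00700571]
```

View pics/w4.png

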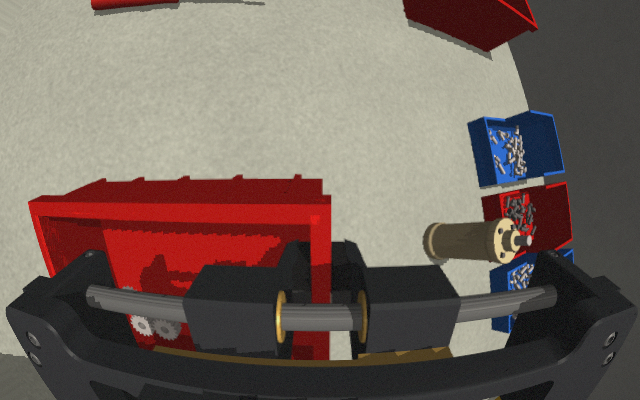

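View pics/sc2c.png

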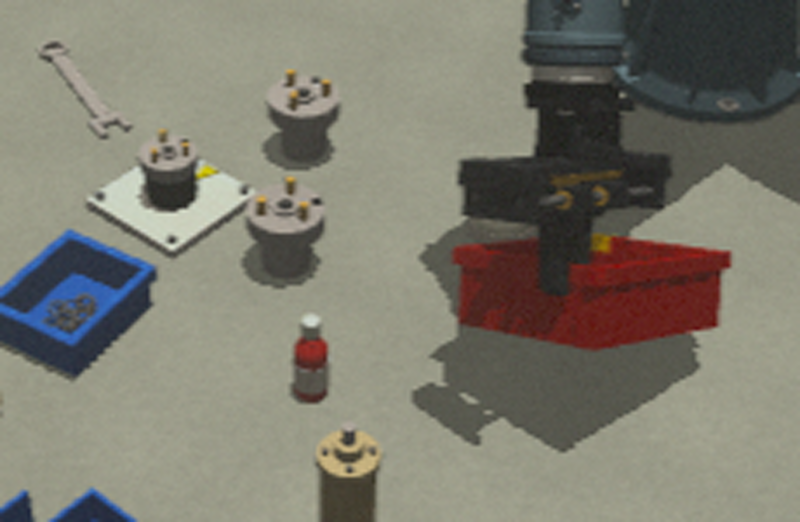

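Wrist view: the tote is tilted, with gears seen through the gripper at about (127,291), (143,326) and (167,327). Scene crop: the carrier sits level in the nest with its notch towards the mark, the bystanders are undisturbed, and the tote is held tipped. Casting the gear pixels onto the tilted floor.

```bash
python3 - <<'E'
from h import *; import pickle
cw,ct,cs=pickle.load(open('c4.pkl','rb')); s=ctrl.state(); T=rot(s['eef_rot']);p=s['tool_pos']
Rt0=R.from_euler('z',-4.7,degrees=True); c0=np.array([504.1,190.7,32.5]); T0=down(-4.7); p0=np.array([598,218.5,40])
Rt=T*T0.inv()*Rt0; c=p+T.apply(T0.inv().apply(c0-p0))
print('tote centre',c.round(1),'outer bottom corner',(c+Rt.apply([-90,-70,-32.5])).round(1),'tilt',np.rad2deg(np.arccos(Rt.as_matrix()[2,2])))
n=Rt.apply([0,0,1]); co=np.array([-86,-66,-28.5])
print('corner px',proj(cw,c+Rt.apply(co),'wrist').round(),'far corner',proj(cw,c+Rt.apply([95,75,32.5]),'wrist').round(),'rim -x+y',proj(cw,c+Rt.apply([-95,75,32.5]),'wrist').round())
for uv in [(127,291),(143,326),(167,327)]:
    o,d=ray(cw,uv,'wrist'); q=c+n*(-18.5); X=o+d*(n@(q-o))/(n@d); L=Rt.inv().apply(X-c); print(uv,L.round(1),'to corner',np.linalg.norm(L+[0,0,-5]-co).round(1))
w=cv2.imread('pics/w4.png')[255:375,60:260]; t=cv2.imread('pics/top2.png')[180:280,215:315]
cv2.imwrite('pics/m5.png',np.hstack([cv2.resize(w,(500,300),interpolation=cv2.INTER_CUBIC),cv2.resize(t,(300,300),interpolation=cv2.INTER_CUBIC)]))
print('top corner px',proj(ct,c+Rt.apply(co),'top'))
E
```

```text
tote centre [479.6 168.9  91.8] outer bottom corner [410.9 128.7   3.9] tilt 32.2488400547429
corner px [128. 327.] far corner [332. 202.] rim -x+y [ 20. 201.]
(127, 291) [-61.7 -15.8 -18.5] to corner 55.9
(143, 326) [-57.7 -51.  -18.5] to corner 32.4
(167, 327) [-32.8 -47.6 -18.5] to corner 56.5
top corner px [286.71572966 249.46523001]
```

View pics/m5.png

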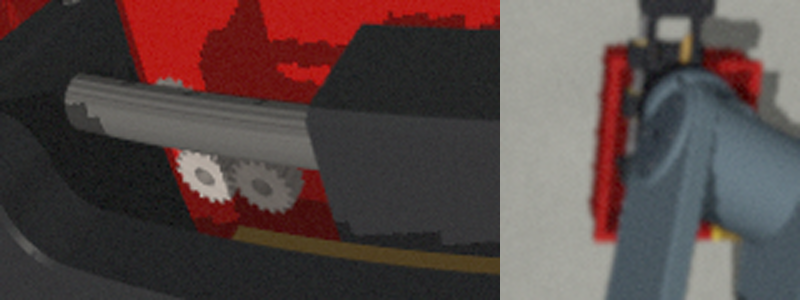

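Crop: two gears lie side by side against the -x and -y walls by the taped corner, and the third shows just beside them behind the rod. Holding a moment more, then checking that nothing is still sliding.

Call:
apply_moves([
  [0,0,0,0,0,0,1],
  [0,0,0,0,0,0,1],
  [0,0,0,0,0,0,1],
  [0,0,0,0,0,0,1],
  [0,0,0,0,0,0,1],
  [0,0,0,0,0,0,1],
  [0,0,0,0,0,0,1],
  [0,0,0,0,0,0,1],
])

```text
time: 14.1
tool_pos: [559.8, 185.3, 146.0]
eef_rot: [0.47, 0.695, 0.452, -0.303]
wrist_force: [-0.4, 0.3, -2.7]
grip_width: 8.1
```

```bash
python3 - <<'E'
from h import *; import pickle
where()
cw,w=snap('wrist','w5.png'); where()
a=cv2.imread('pics/w4.png').astype(float)[:,:,::-1]
d=cv2.GaussianBlur(np.abs(w-a).mean(2),(5,5),0); print('diff tote',d[180:350,30:330].max(),'gears',d[280:345,115:190].max())
(dx,dy),r=cv2.phaseCorrelate(cv2.cvtColor(a.astype(np.float32)[285:345,120:185],cv2.COLOR_RGB2GRAY),cv2.cvtColor(w.astype(np.float32)[285:345,120:185],cv2.COLOR_RGB2GRAY)); print('gear shift px',dx,dy,r)
# measured wrist-view tote rim corners vs tilt: fit tote rotation about jaw axis (grip slip)
from scipy.optimize import least_squares
s=ctrl.state();T=rot(s['eef_rot']);p=s['tool_pos'];T0=down(-4.7);p0=np.array([598,218.5,40])
Rt0=R.from_euler('z',-4.7,degrees=True);c0=np.array([504.1,190.7,32.5])
obs=[((95,75,32.5),(324,180)),((-95,75,32.5),(30,202))]
def pose(v):
    S=R.from_rotvec([0,v[0],0]); g=np.array([-19.,0,0])
    f=lambda X: p+T.apply(S.apply(T0.inv().apply(X-p0)-g)+g+np.array([v[1],v[2],v[3]]))
    return f
fun=lambda v:np.r_[np.concatenate([proj(cw,pose(v)(Rt0.apply(L)+c0),'wrist')-o for L,o in obs]),v[1:]*.3]
v=least_squares(fun,[0,0,0,0.]).x; f=pose(v); W=lambda L:f(Rt0.apply(L)+c0); n=W([0,0,1])-W([0,0,0])
print('slip deg, shift',np.rad2deg(v[0]).round(1),v[1:].round(1),'tilt',np.rad2deg(np.arccos(n[2])).round(1),'corner z',W([-90,-70,-32.5]).round(1),'corner px',proj(cw,W([-86,-66,-28.5]),'wrist'))
for uv in [(127,291),(143,326),(167,327)]:
    o,dd=ray(cw,uv,'wrist'); X=o+dd*(n@(W([0,0,-18.5])-o))/(n@dd); print('to corner',np.linalg.norm(X-5*n-W([-86,-66,-28.5])).round(1))
E
```

```text
t 14.1 tcp [559.8 185.3 146. ] x [ 0.408  0.344 -0.846] yaw y -9.4 q [-0.09  0.07  2.05  0.63  0.71 -0.43] F [-0.4  0.3 -2.7] w 8.1
t 14.15 tcp [559.8 185.3 146.1] x [ 0.408  0.344 -0.846] yaw y -9.4 q [-0.09  0.07  2.05  0.63  0.71 -0.43] F [ 0.2  0.3 -3.1] w 8.0
diff tote 23.942708333333336 gears 9.684895833333334
gear shift px 0.030447426816571976 -0.022196694751333013 0.9940350533635528
slip deg, shift -17.2 [ 0.4 -3.  -2.6] tilt 23.2 corner z [394.5 108.3  27.2] corner px [112.24223888 356.3792827 ]
to corner 77.9
to corner 63.8
to corner 82.6
```

```bash
python3 - <<'E'
import cv2
a=cv2.imread('pics/w5.png')[170:370,10:350]; cv2.imwrite('pics/w5c.png',cv2.resize(a,(800,470),interpolation=cv2.INTER_CUBIC))
E
```

```text
(no output)
```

View pics/w5c.png

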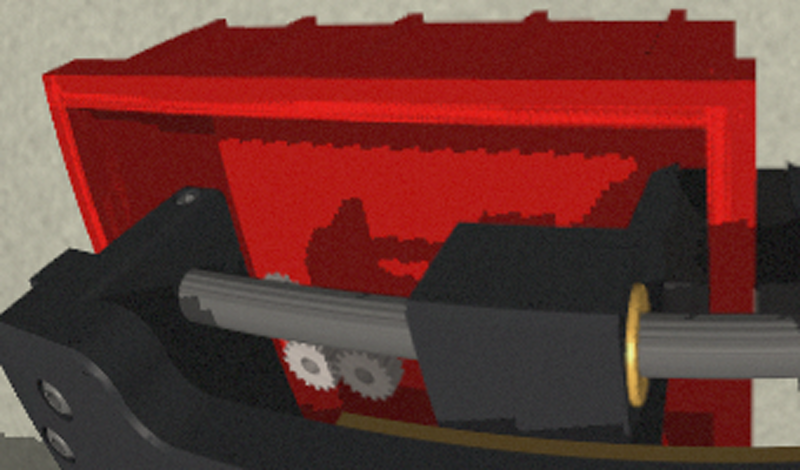

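The rim top corners are really at (29,202) and (331,204); my earlier point was the underside edge. The gear touches the -x wall line. Refitting with the right points.

```bash
python3 - <<'E'
from h import *
from scipy.optimize import least_squares
cw=ctrl.camera_info('wrist'); s=ctrl.state();T=rot(s['eef_rot']);p=s['tool_pos'];T0=down(-4.7);p0=np.array([598,218.5,40])
Rt0=R.from_euler('z',-4.7,degrees=True);c0=np.array([504.1,190.7,32.5])
obs=[((95,75,32.5),(331,204)),((-95,75,32.5),(29,202)),((-86,66,-28.5),(101.5,228.5))]
def pose(v):
    S=R.from_rotvec(v[:3]); g=np.array([-19.,0,0])
    return lambda L: p+T.apply(S.apply(T0.inv().apply(Rt0.apply(L)+c0-p0)-g)+g+v[3:])
fun=lambda v:np.r_[np.concatenate([proj(cw,pose(v)(L),'wrist')-o for L,o in obs]),v[3:]*.5,v[:3]*20]
r=least_squares(fun,np.zeros(6)); W=pose(r.x); n=W([0,0,1])-W([0,0,0])
print(r.fun[:6].round(1),np.rad2deg(r.x[:3]).round(1),r.x[3:].round(1),'tilt',np.rad2deg(np.arccos(n[2])).round(1),'bottom corner',W([-90,-70,-32.5]).round(1),'corner px',proj(cw,W([-86,-66,-28.5]),'wrist').round())
ex=W([1,0,0])-W([0,0,0]);ey=W([0,1,0])-W([0,0,0])
for uv in [(128,295),(142,325),(166,329)]:
    o,d=ray(cw,uv,'wrist'); q=W([0,0,-18.5]); X=o+d*(n@(q-o))/(n@d); D=X-5*n-W([-86,-66,-28.5]); print(uv,'from corner',(D@ex).round(1),(D@ey).round(1),np.linalg.norm(D).round(1))
E
```

```text
[ 0.3 -0.6  4.5  3.1 -5.  -3.5] [ -0.6 -24.9   0.1] [-6.3  0.6  3.3] tilt 22.5 bottom corner [389.7  90.4  44.6] corner px [109. 382.]
(128, 295) from corner 39.5 82.6 91.7
(142, 325) from corner 50.2 61.9 79.8
(166, 329) from corner 70.3 61.7 93.7
```

```bash
python3 - <<'E'
from h import *
import pickle
cw=ctrl.camera_info('wrist'); s=ctrl.state();T=rot(s['eef_rot']);p=s['tool_pos'];T0=down(-4.7);p0=np.array([598,218.5,40])
Rt0=R.from_euler('z',-4.7,degrees=True);c0=np.array([504.1,190.7,32.5])
print('obs: A rim++ (331,204) B rim-+ (29,202) C bottom outer ++ (322,180) D floor in -+ (101,228)')
pts=[(95,75,32.5),(-95,75,32.5),(90,70,-32.5),(-86,66,-28.5)]
g=np.array([-19.,0,0])
for sl in (-30,-20,-10,0,10,20,30):
    S=R.from_euler('y',sl,degrees=True)
    W=lambda L:p+T.apply(S.apply(T0.inv().apply(Rt0.apply(L)+c0-p0)-g)+g)
    n=W([0,0,1])-W([0,0,0]); print(sl,[tuple(proj(cw,W(L),'wrist').round().astype(int)) for L in pts],'tilt',np.rad2deg(np.arccos(n[2])).round(),'corner z',W([-90,-70,-32.5])[2].round())
c3,_=pickle.load(open('w3.pkl','rb')); print('w3 check',[proj(c3,Rt0.apply(L)+c0,'wrist').round() for L in pts+[(-86,66,-28.5)]])
M=T.inv(); print('cam in tool',M.apply(cw['origin']-p).round(1),M.apply(att(cw)@[0,0,-1]).round(3))
E
```

```text
obs: A rim++ (331,204) B rim-+ (29,202) C bottom outer ++ (322,180) D floor in -+ (101,228)
-30 [(np.int64(330), np.int64(193)), (np.int64(42), np.int64(195)), (np.int64(320), np.int64(222)), (np.int64(101), np.int64(222))] tilt 23.0 corner z 49.0
-20 [(np.int64(331), np.int64(193)), (np.int64(35), np.int64(195)), (np.int64(320), np.int64(206)), (np.int64(98), np.int64(210))] tilt 23.0 corner z 32.0
-10 [(np.int64(331), np.int64(196)), (np.int64(27), np.int64(197)), (np.int64(320), np.int64(191)), (np.int64(93), np.int64(198))] tilt 26.0 corner z 17.0
0 [(np.int64(332), np.int64(202)), (np.int64(20), np.int64(201)), (np.int64(320), np.int64(176)), (np.int64(87), np.int64(187))] tilt 32.0 corner z 4.0
10 [(np.int64(332), np.int64(211)), (np.int64(13), np.int64(207)), (np.int64(320), np.int64(163)), (np.int64(80), np.int64(178))] tilt 40.0 corner z -6.0
20 [(np.int64(333), np.int64(224)), (np.int64(7), np.int64(215)), (np.int64(320), np.int64(151)), (np.int64(72), np.int64(170))] tilt 48.0 corner z -14.0
30 [(np.int64(333), np.int64(240)), (np.int64(2), np.int64(224)), (np.int64(320), np.int64(141)), (np.int64(62), np.int64(163))] tilt 57.0 corner z -18.0
w3 check [array([340., 133.]), array([151., 137.]), array([332., 131.]), array([183., 138.]), array([183., 138.])]
cam in tool [-145.    -0.6  -79.1] [ 0.953 -0.001  0.304]
```

The no-slip model matches the rim points: tilt is about 32°, with the taped corner 0–5 mm off the bench. The point I had taken for the floor corner was actually a shadow edge, and the floor/wall line agrees with the no-slip model. On that model the gears are about 56, 32 and 57 mm from the corner, probably overestimates, and they are not moving. Handing in.

```bash
python3 -c "
from h import *
print(ctrl.hand_in()); where()"
```

```text
the job is handed in; nothing more can be done
None
the job is handed in; nothing more can be done
```

I turned the planet carrier to its mark, tipped the red tote towards its taped corner, and handed the job in at about 14 s with the arm still holding it. No verdict was given.

- **Carrier:** I turned it about 35° and let go. In the close view the keyway direction and the mark axis both measured -179.1°, with the axis under 1 mm off. I judged the seating by eye in the scene view, which looked level; I did not re-measure its height after the turn.
- **Tote:** I gripped it by the +x rim at 50 N and tipped it about 32° about its taped corner. It was still in the last pictures, and no bystander in the scene crop looked moved. Screwdriver, grease jar and tote underside were not specifically checked.
- **Gears:** They lie together by the taped corner, about 56, 32 and 57 mm from it (limit 70). These are estimates through the gripper, probably on the high side. The third gear was mostly hidden behind the gripper rod, so it is the least certain. The gears showed no movement between pictures about a second apart.
- **Disagreement:** Two refits of the tote's pose suggested it had slipped in the grip, which would have put the gears 64–94 mm from the corner, mostly outside the limit. I traced this to picture points I had misread. The corrected points matched no slip to within about 10 pixels at the worst one, so I kept that result.

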